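Widen the bottle lane by one hole and hold the lock pin home

ROBOT

A 6-joint arm with a two-finger parallel gripper is mounted at the origin on the work surface. World frame = base frame: x ahead of the robot, y to its left, z up, the work surface at z = 0. Lengths are in m, angles in rad, forces in N, time in s.
With the tool pointing down it reaches from about 0.225 to 0.875 m from the base axis. Payload 3.4 kg.
Tool frame: the origin (TCP) lies midway between the tips of the shut fingers; the grasp point (between the pads) lies 19 mm behind it (manip.grip_point_offset is the distance from the TCP to the grasp point, in m); z points along the fingers, y is the line along which they close (so a half turn about z gives the same grasp; the last joint's range is limited). The gripper opens to 85 mm and grips with 20 to 120 N. Pads are 22 mm wide; open, the fingers measure 114 mm over their backs; the gripper's body (76 mm by 85 mm) begins 54 mm behind the grasp point. The pads swing forward as they close: fully open they stand 13 mm farther back than shut.
Start: joints at [1.167, 0.276, 1.505, -0, 1.361, -0.121], TCP at [0.16, 0.552, 0.231] pointing down, gripper open.
Joint ranges: [-2.89, 2.89], [-0.75, 2.08], [0.22, 2.7], [-1.18, 4.32], [0.11, 2.71], [-2.7, 2.7]. Speed limits (rad/s): [2.57, 2.57, 3.14, 3.14, 3.14, 3.14].

INTERFACE

Orientations are given as a unit quaternion [w, x, y, z].
In Python, from rig import manip gives the robot as it stands.
- The arm moves only by the shell command python3 -m handwheel 'ROWS' [FORCE]. ROWS is JSON, a list of rows, each an object with "translation": the shift along the tool's x, y, z in m, a list of three; "angular": the turn, a rotation vector about the tool's x, y, z in degrees, a list of three; "hand": the closure, from 0 (fully open) to 1 (shut). A call has 1 to 10 rows; each row shifts and turns the commanded pose from where the row before left it, along the tool's axes as they then stand; what a row does not reach is not made up. A row lasts 1/12 s, in which the tool goes at most 41.7 mm and 7.16 degrees, less where a joint would pass 70% of its speed; a pose out of reach is approached as far as the arm can. A call with a gripper value outside its range is refused whole. The fingers move at their own pace and stop on an object; FORCE is the grip in N (left out, the last holds). Time passes only in rows, so rows that do not move let the fingers close. It gives the time, the measured TCP pose, the force, the opening and the grip force at its end, in the units of the state.
- manip.get_state(): the state, without advancing time (a new reading comes with each control period).
- manip.get_image(name): name is "side" or "top" or "wrist"; returns the picture (400x640x3 uint8, red, green, blue); there is no depth.
- manip.camera_info(name): a dict with "camera_matrix" (3x3 intrinsics, pixels), "eye" and "orientation" of the camera in the world; the wrist camera has in their place "tool_from_camera" (4x4, takes a point from camera to tool coordinates, whose origin is the TCP and whose axes are the flange's). Camera axes: x right, y down, z forward; pixel columns grow to the right and rows downward; lengths in m; the calibration is good to about 2 mm. A picture is of the moment at which its call begins: read the wrist's pose just before it. camera_info takes no time and is no camera call.
- manip.sign_off(): hands the job in; it is judged then, once.
The state is a dict: "clock": time; "qpos": joint angles; "qd": joint speeds; "effort": joint torques, N m; "position": TCP position; "ee_rot": TCP orientation; "contact_force": force on the tool from outside, world axes, zero at the start; "moment": the same for the moment, N m; "width": finger opening in m; "gripper_force": force on a finger pad.
Only numpy, scipy, OpenCV 4.12 (cv2) and the standard library are available. Lean on these libraries where they do the work, as an engineer would, in place of code of your own. Each camera call takes 0.05 s, during which the arm holds its last target. There are 200 camera calls.

TASK

First isolate the packing lane: pull the orange isolating plug straight up out of its yellow socket and stand it in the empty grey holder. Then pull up the red lock knob, slide the white guide one hole away from the fixed fence so the lane takes another row of bottles, and press the knob down until the pin is fully home. The spring no longer keeps the pin home by itself, so finish still holding the knob pressed down, and leave the bottles and the wrench where they are.

Things in the scene. Friction and masses are not known exactly. Their poses are not given: they have to be found in the camera images.
- plug: orange isolating plug, loose, about 90 g. Handle 26 mm (its x) by 50 mm (y) by 36 mm high; copper blade below it 10 mm (x) by 24 mm (y), 30 mm long. Origin at the centre of the handle's underside, z up. Starts fully in the socket, handle resting on the socket's top, held by a sprung detent: pulling straight up takes about 5 to 10 N over the first 20 mm; free after 30 mm
- socket: yellow socket block, fixed, 60 mm (x) by 70 mm (y) by 45 mm high, on a 90 by 100 mm foot 4 mm thick; origin at the centre of its underside, slot on its vertical axis. The plug starts with the same yaw
- holder: grey parking holder for the plug, an open-topped pocket, fixed, outside 28 mm (x) by 46 mm (y) by 42 mm high, on a flat 80 by 90 mm foot; origin at the centre of its underside, z up
- holder_mouth (a point): centre of the holder's open mouth, 42 mm above the table, with the holder's yaw. The opening is 20 mm (x) by 38 mm (y), 38 mm deep: the blade goes in with its 24 mm side along y and the handle then rests on the rim, plug origin at this point
- rail: aluminium lane rail, fixed, 60 mm (x) by 280 mm (y) by 28 mm high, origin at the centre of its underside. Five 11.5 mm holes in its top along y, 50 mm apart, the middle one at the origin. White fixed fence, 6 mm thick, 85 mm tall, at rail y = -115 mm, from 45 to 225 mm along rail x. The lane lies between it and the guide, so away from the fixed fence is rail +y
- guide (a joint): position (m) of the sliding guide along rail y: starts at 0, the middle hole; positive away from the fixed fence; next hole at 0.050. Slides, with about 3 N friction, only while the pin is clear. A blue saddle 76 mm (x) by 50 mm (y), top 52 mm above the table, carrying a white fence like the fixed one, from 45 to 225 mm along rail x
- plunger (a joint): height (m) of the lock pin above fully home: 0 = home, 14 mm deep in its hole; clear of the rail above 0.014; upper stop 0.022. A weak spring (600 N/m) rests it near 0.006, only part in; about 3 N pushes it home, about 9 N lifts it to 0.020. Between holes the pin rests on the rail's top
- knob: red round lock knob on the plunger's stem on top of the guide, 30 mm diameter, 24 mm tall, moves with guide and plunger; origin at the centre of its underside, 68 mm above the table when the pin is fully home; about 22 mm higher at most. 16 mm free height between it and the saddle when home, stem 10 mm thick with a low brass collar
- hole_next (a point): centre of the top of the hole to go to, on the rail's top, 28 mm above the table, 50 mm along rail +y from the start hole
- bottle_a: loose, full amber glass bottle with orange label and gold cap, 40 mm diameter, 106 mm tall, origin at the centre of its underside; a bystander to leave standing. In the lane
- bottle_b: loose, full amber glass bottle with orange label and gold cap, 40 mm diameter, 106 mm tall, origin at the centre of its underside; a bystander to leave standing. In the lane
- bottle_c: loose, full amber glass bottle with orange label and gold cap, 40 mm diameter, 106 mm tall, origin at the centre of its underside; a bystander to leave standing. Outside the lane, beyond the sliding guide
- wrench: steel wrench about 180 mm long lying on the table between the robot and the rail, a bystander; origin near its middle, on its underside
Things that resemble listed ones, but are neither listed nor needed, are in the scene too. There is more than one size of the holder; the one meant has the size given above.

How it is judged:
On the way, in this order (a step that is already met when the one before it is completed fails the run):
1. the plug is out of the socket, standing in the grey holder, and let go (horizontal distance between plug and holder_mouth below 0.012 m and z of plug in the frame of holder_mouth between -0.005 and 0.005 m and angle between plug's own z axis and vertical below 0.15 rad and contact force between plug and the fingers below 0.1 N), for 0.2 s.
2. the lock pin is pulled clear of its hole (value of joint plunger above 0.0142 m and value of joint guide below 0.02 m).
3. the guide is at the next hole with the pin in it (value of joint guide between 0.047 and 0.053 m and value of joint plunger below 0.009 m), for 0.1 s.
At the end, for the whole second after the job is handed in: The plug stands in the holder (origin within 12 mm of the mouth centre, within 5 mm of rim height, tilted under 0.15 rad), let go; the guide is at the next hole (within 3 mm); the pin is within 2.5 mm of fully home and the fingers press on the knob with over 1 N (all of step 1 and value of joint guide between 0.047 and 0.053 m and value of joint plunger below 0.0025 m and contact force between knob and the fingers above 1 N); the arm keeps its last pose, push and grip.
It fails at once if a bottle is moved over 30 mm or tipped over 0.3 rad, or the wrench moved over 40 mm (distance of any of bottle_a, bottle_b, bottle_c from where it was at the start of the episode above 0.03 m or angle between any of bottle_a, bottle_b, bottle_c's own z axis and vertical above 0.3 rad or distance of wrench from where it was at the start of the episode above 0.04 m).
It also fails if it takes over 54 s, if anything falls off the work surface, if the arm or the gripper's body presses on something with over 40 N, if the wrist force passes 120 N, or if a joint passes its speed limit or range.

## Working session

There is one attempt and no reset: what is moved stays moved. The work goes in short steps, Python scripts to look and compute and a shell command to move; the robot and the scene stay as the last step left them, time stands still between calls to the robot, and variables do not carry over. Pictures are saved under pics/ and viewed, at most 10 in all, crops included, and the job is handed in when it is done.

```bash
mkdir -p pics; ls
python3 - <<'E'
from rig import manip
import cv2,numpy as np
np.set_printoptions(precision=4,suppress=True)
print(manip.get_state())
for n in("top","side","wrist"):
    im=manip.get_image(n); cv2.imwrite(f"pics/{n}0.png",im[:,:,::-1]); print(n,manip.camera_info(n))
E
```

```text
pics
{'clock': 0.0, 'qpos': array([ 1.167 ,  0.2766,  1.5062, -0.    ,  1.3607, -0.121 ]), 'qd': array([ 0.0014,  0.0009,  0.001 , -0.0016, -0.0005, -0.0014]), 'effort': array([  0.0003, -41.679 , -24.5799,  -0.    ,   0.0114,  -0.    ]), 'position': array([0.1602, 0.5517, 0.2304]), 'ee_rot': array([-0.0002,  0.1409,  0.99  , -0.0009]), 'contact_force': array([-0.0806, -0.4854,  0.1467]), 'moment': array([-0.0111, -0.0441, -0.0235]), 'gripper_force': 0.0, 'width': 0.08496700741665836}
top {'camera_matrix': array([[440.3102,   0.    , 320.2373],
       [  0.    , 440.3102, 207.0593],
       [  0.    ,   0.    ,   1.    ]]), 'eye': array([ 0.3913, -0.016 ,  0.9895]), 'orientation': array([-0.0696,  0.7096, -0.6989,  0.0566])}
side {'camera_matrix': array([[498.6612,   0.    , 320.5233],
       [  0.    , 498.6612, 202.7545],
       [  0.    ,   0.    ,   1.    ]]), 'eye': array([-0.088 , -0.7146,  0.8233]), 'orientation': array([-0.4162,  0.8349, -0.3238,  0.158 ])}
wrist {'camera_matrix': array([[327.9076,   0.    , 315.3867],
       [  0.    , 327.9076, 200.0258],
       [  0.    ,   0.    ,   1.    ]]), 'tool_from_camera': array([[ 0.0004, -0.9555, -0.2951,  0.0764],
       [ 1.    ,  0.0004, -0.0001,  0.    ],
       [ 0.0002, -0.2951,  0.9555, -0.1421],
       [ 0.    ,  0.    ,  0.    ,  1.    ]])}
```

View pics/top0.png

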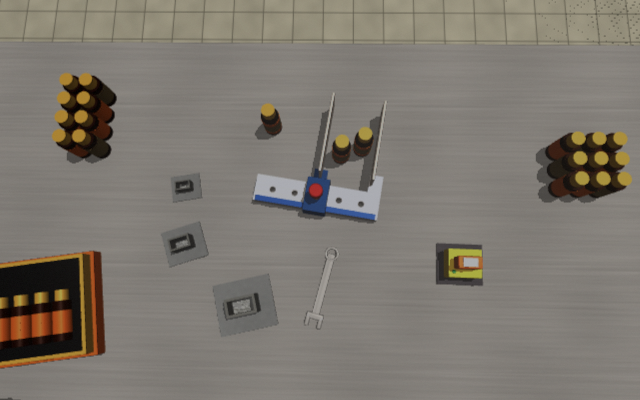

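View pics/side0.png

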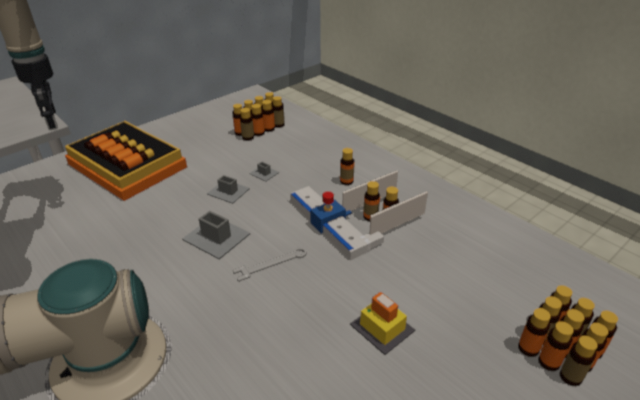

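The top view shows three grey holders: small at (185,187), middle at (184,243) and large at (242,306). The middle foot is about 38 px, or 85 mm, which matches 80x90. The orange plug in the yellow socket is at (467,264); the orange tray and its bottles at left are decoys. The knob is at (315,190), the rail runs from (255,190) to (380,207), and the fixed fence is at (380,145), so +y points left in the image. The wrench is at (322,288). I'll check the choice in a close crop.

```bash
cat > h.py <<'E'
import numpy as np,cv2
from scipy.spatial.transform import Rotation as R
from rig import manip
np.set_printoptions(precision=4,suppress=True)
def cam(n,st=None):
    c=manip.camera_info(n);K=c["camera_matrix"]
    if n=="wrist":
        T=np.eye(4);T[:3,:3]=rot(st["ee_rot"]).as_matrix();T[:3,3]=st["position"];T=T@c["tool_from_camera"];return K,T[:3,:3],T[:3,3]
    return K,rot(c["orientation"]).as_matrix(),c["eye"]
def rot(q): return R.from_quat(q,scalar_first=True)
def back(C,uv,z):
    K,M,e=C;d=(M@np.linalg.inv(K)@np.c_[np.atleast_2d(uv),np.ones(len(np.atleast_2d(uv)))].T).T
    return e+d*((z-e[2])/d[:,2:])
def proj(C,P):
    K,M,e=C;p=(np.atleast_2d(P)-e)@M@K.T;return p[:,:2]/p[:,2:]
E
python3 - <<'E'
from h import *
im=cv2.imread("pics/top0.png")
def crop(x,y,w,h,s): return cv2.resize(im[y:y+h,x:x+w],None,fx=s,fy=s,interpolation=cv2.INTER_CUBIC)
a=crop(155,215,60,50,6); b=crop(430,235,60,50,6); c=crop(245,160,144,60,5)
cv2.imwrite("pics/m0.png",np.vstack([np.hstack([a,b]),c]))
C=cam("top"); hsv=cv2.cvtColor(im,cv2.COLOR_BGR2HSV)
def blob(name,lo,hi,box,z):
    x0,y0,x1,y1=box;m=cv2.inRange(hsv[y0:y1,x0:x1],lo,hi);n,l,s,ce=cv2.connectedComponentsWithStats(m)
    i=1+s[1:,4].argmax();pts=np.argwhere(l==i)[:,::-1]+[x0,y0]
    w=back(C,pts,z)[:,:2].astype(np.float32);r=cv2.minAreaRect(w);print(name,s[i],ce[i]+[x0,y0],r,w.mean(0))
blob("knob",(0,150,80),(8,255,255),(290,170,340,215),.098)
blob("knob2",(172,150,80),(180,255,255),(290,170,340,215),.098)
blob("plug",(5,120,120),(20,255,255),(430,235,490,290),.081)
blob("yellow",(24,120,80),(36,255,255),(430,235,490,290),.045)
for n,b in(("holder",(155,218,212,268)),("small",(165,168,208,205)),("big",(205,268,285,342)),("socketfoot",(430,238,490,290))):
    blob(n,(0,0,0),(180,255,108),b,.004)
E
```

```text
knob [ 19  14  13  13 137] [315.2117 190.1533] ((0.5881974697113037, 0.013309082016348839), (0.025492895394563675, 0.024904459714889526), 0.939064621925354) [0.5879 0.0129]
knob2 [20 14  3  3  3] [311. 185.] ((0.5986906290054321, 0.021807096898555756), (1.7229469406743192e-08, 0.0059303101152181625), 46.66383361816406) [0.5987 0.0218]
plug [ 29  21  24  13 146] [470.8219 262.0205] ((0.44582399725914, -0.3061824142932892), (0.02432136982679367, 0.04760099574923515), 0.8903341889381409) [ 0.4458 -0.3068]
yellow [ 18  14  34  17 269] [462.3048 252.9814] ((0.45836400985717773, -0.3054640591144562), (0.03387497365474701, 0.07152232527732849), 0.8750113844871521) [ 0.4668 -0.3011]
holder [   6    4   48   45 1341] [185.2796 244.0194] ((0.480125367641449, 0.3076142966747284), (0.08075651526451111, 0.09146563708782196), 18.52543830871582) [0.4807 0.3063]
small [  6   5  32  30 729] [186.2894 187.6968] ((0.6108167171478271, 0.31339117884635925), (0.06023494899272919, 0.06723007559776306), 9.899447441101074) [0.6106 0.3133]
big [  16    6   58   61 2009] [251.0498 305.5301] ((0.3500392436981201, 0.15910254418849945), (0.11125847697257996, 0.11563488841056824), 13.552289009094238) [0.3481 0.1517]
socketfoot [  6   5  47  44 975] [452.2779 265.6256] ((0.4452676773071289, -0.30493786931037903), (0.100526824593544, 0.09276513755321503), 88.28811645507812) [ 0.442  -0.2903]
```

View pics/m0.png

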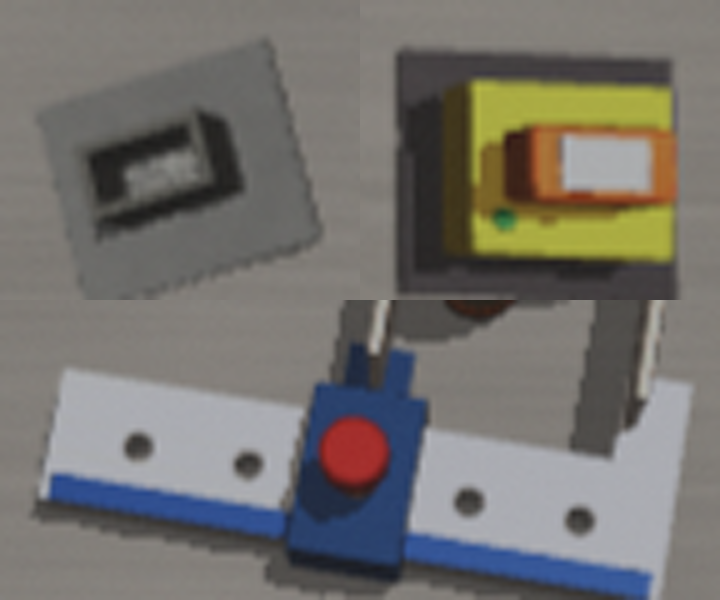

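Middle foot fits 80.8 x 91.5 mm, so it is the described holder (the small one is 60x67, the large over 111). The crop also shows the holder mouth near (179.7,242.5), the plug handle top near (470.8,262), and rail holes at (272.6,189.2), (294.6,192.8), (338.8,200.4) and (361,204).

Run:
```python
from h import *
C=cam("top")
f=lambda l,o,s:np.array(l)/s+o
p=back(C,f([(85,155),(195,112),(212,185),(100,210)],(155,215),6),.042); print("mouth",p[:,:2],p.mean(0))
p=back(C,f([(470-360,82),(670-360,88),(675-360,262),(470-360,256)],(430,235),6),.045); print("sock",p[:,:2],p.mean(0))
p=back(C,f([(138,146),(248,164),(469,202),(580,220)],(245,160),5),.028); print("holes",p[:,:2],p.mean(0))
d=p[0]-p[3];print(np.linalg.norm(d),"yaw",np.degrees(np.arctan2(-d[0],d[1])))
# side view crosscheck
S=cam("side")
print("knob side px",proj(S,[.588,.013,.098]),"plug",proj(S,[.4458,-.3065,.081]),"mouth",proj(S,[.48,.308,.042]))
im=cv2.imread("pics/side0.png");hsv=cv2.cvtColor(im,cv2.COLOR_BGR2HSV)
for lo,hi,b in(((0,150,80),(8,255,255),(305,180,350,215)),((3,120,120),(20,255,255),(360,285,410,325))):
    m=cv2.inRange(hsv[b[1]:b[3],b[0]:b[2]],lo,hi);q=np.argwhere(m)[:,::-1]+b[:2];print(q.mean(0),q.min(0),q.max(0))
st=manip.get_state();print(rot(st["ee_rot"]).as_matrix())
```

```text
mouth [[0.4836 0.3295]
 [0.4998 0.2907]
 [0.4734 0.2826]
 [0.4638 0.3226]] [0.4801 0.3063 0.042 ]
sock [[ 0.4755 -0.2719]
 [ 0.4744 -0.3424]
 [ 0.4135 -0.3412]
 [ 0.4144 -0.2697]] [ 0.4444 -0.3063  0.045 ]
holes [[ 0.6042  0.1106]
 [ 0.5966  0.0611]
 [ 0.5806 -0.0378]
 [ 0.5732 -0.0871]] [0.5887 0.0117 0.028 ]
0.2001601075622152 yaw -8.928799259198977
knob side px [[326.8119 194.1121]] plug [[384.5102 301.1201]] mouth [[225.7361 179.8366]]
[327.5248 197.1881] [323 192] [332 203]
[386.4808 305.3269] [371 292] [397 321]
[[-0.9603  0.279  -0.0005]
 [ 0.279   0.9603 -0.0013]
 [ 0.0002 -0.0014 -1.    ]]
```

Measurements agree with the given sizes: hole pitch 50.04 mm, socket top about 61x70 mm, rail yaw -8.9 deg, knob 1 mm from the rail origin. I'll helper out the rows and start moving.

```bash
cat >> h.py <<'E'
def rel(xyz,yaw):  # remaining shift (mm, tool axes now; and after the turn) and turn (deg, tool axes) to tool-down pose with tool y at yaw deg
    st=manip.get_state();A=rot(st["ee_rot"]);y=np.radians(yaw);Y=np.array([np.cos(y),np.sin(y),0]);Z=np.array([0,0,-1.])
    B=R.from_matrix(np.c_[np.cross(Y,Z),Y,Z]);d=np.array(xyz)-st["position"]
    print("t%.2f"%st["clock"],st["position"],"shift mm now",1e3*A.inv().apply(d),"after turn",1e3*B.inv().apply(d),"turn",np.degrees((A.inv()*B).as_rotvec()),"F",st["contact_force"],"w %.4f g %.1f"%(st["width"],st["gripper_force"]))
E
python3 -c "
from h import *
rel([.445,-.3063,.17],-1)"
```

```text
t0.15 [0.1603 0.5518 0.2306] shift mm now [-512.8366 -744.4853   61.5802] after turn [-852.9935  299.6287   60.6349] turn [-0.0732  0.0439 74.7973] F [ 0.6101 -0.01    0.7538] w 0.0855 g 0.0
```

```bash
r='{"translation":[0,0,0],"angular":[0,0,7.1],"hand":0}'
python3 -m handwheel '[{"translation":[0,0,0],"angular":[0,0,7.1],"hand":0},{"translation":[0,0,0],"angular":[0,0,7.1],"hand":0},{"translation":[0,0,0],"angular":[0,0,7.1],"hand":0},{"translation":[0,0,0],"angular":[0,0,7.1],"hand":0},{"translation":[0,0,0],"angular":[0,0,7.1],"hand":0},{"translation":[0,0,0],"angular":[0,0,7.1],"hand":0},{"translation":[0,0,0],"angular":[0,0,7.1],"hand":0},{"translation":[0,0,0],"angular":[0,0,7.1],"hand":0},{"translation":[0,0,0],"angular":[0,0,7.1],"hand":0},{"translation":[0,0,0],"angular":[0,0,7.1],"hand":0}]' 40
python3 -m handwheel '[{"translation":[-35,12,2],"angular":[0,0,3.8],"hand":0},{"translation":[-35,12,2],"angular":[0,0,0],"hand":0},{"translation":[-35,12,2],"angular":[0,0,0],"hand":0},{"translation":[-35,12,2],"angular":[0,0,0],"hand":0},{"translation":[-35,12,2],"angular":[0,0,0],"hand":0},{"translation":[-35,12,2],"angular":[0,0,0],"hand":0},{"translation":[-35,12,2],"angular":[0,0,0],"hand":0},{"translation":[-35,12,2],"angular":[0,0,0],"hand":0},{"translation":[-35,12,2],"angular":[0,0,0],"hand":0},{"translation":[-35,12,2],"angular":[0,0,0],"hand":0}]'
python3 -m handwheel '[{"translation":[-35,12,2],"angular":[0,0,0],"hand":0}]' >/dev/null
python3 -c "
from h import *
rel([.445,-.3063,.17],-1)"
```

```text
clock: 0.98
position: [0.1604, 0.552, 0.2309]
ee_rot: [0.0, 0.692, 0.722, -0.0]
contact_force: [0.1, -0.8, 0.2]
width: 0.0853
gripper_force: 0.0
clock: 1.82
position: [0.2908, 0.1555, 0.2088]
ee_rot: [0.0, 0.713, 0.701, 0.0]
contact_force: [0.8, -0.0, 0.4]
width: 0.0859
gripper_force: 0.0
t1.90 [0.3037 0.1159 0.2066] shift mm now [-419.7792  148.3191   36.621 ] after turn [-419.6539  148.6817   36.5872] turn [ 0.0575 -0.0157  0.0445] F [1.6797 0.0384 0.2154] w 0.0852 g 0.0
```

Units are metres; those rows were clipped to the limit in the intended direction, harmless. Continuing in metres.

```bash
python3 -m handwheel '[{"translation":[-0.035,0.0124,0.003],"angular":[0,0,0],"hand":0},{"translation":[-0.035,0.0124,0.003],"angular":[0,0,0],"hand":0},{"translation":[-0.035,0.0124,0.003],"angular":[0,0,0],"hand":0},{"translation":[-0.035,0.0124,0.003],"angular":[0,0,0],"hand":0},{"translation":[-0.035,0.0124,0.003],"angular":[0,0,0],"hand":0},{"translation":[-0.035,0.0124,0.003],"angular":[0,0,0],"hand":0},{"translation":[-0.035,0.0124,0.003],"angular":[0,0,0],"hand":0},{"translation":[-0.035,0.0124,0.003],"angular":[0,0,0],"hand":0},{"translation":[-0.035,0.0124,0.003],"angular":[0,0,0],"hand":0},{"translation":[-0.035,0.0124,0.003],"angular":[0,0,0],"hand":0}]' >/dev/null
python3 -m handwheel '[{"translation":[-0.035,0.0124,0.003],"angular":[0,0,0],"hand":0},{"translation":[-0.03,0.0106,0.003],"angular":[0,0,0],"hand":0},{"translation":[0,0,0],"angular":[0,0,0],"hand":0}]'
python3 - <<'E'
from h import *
rel([.445,-.3063,.17],-1)
st=manip.get_state();im=manip.get_image("wrist");C=cam("wrist",st)
for n,P in(("plug",(.445,-.3063,.081)),):
    u=proj(C,P)[0];print(n,u);cv2.drawMarker(im,(int(u[0]),int(u[1])),(0,255,255),0,14,1)
cv2.imwrite("pics/w1.png",im[:,:,::-1])
E
```

```text
clock: 2.98
position: [0.4457, -0.3062, 0.1695]
ee_rot: [0.002, 0.714, 0.7, -0.001]
contact_force: [-0.1, 0.4, 0.8]
width: 0.0854
gripper_force: 0.0
t2.98 [ 0.4457 -0.3062  0.1695] shift mm now [-0.1555 -0.6939 -0.5181] after turn [-0.1511 -0.6954 -0.5175] turn [ 0.102   0.2231 -0.1929] F [-0.06    0.3891  0.8055] w 0.0854 g 0.0
plug [315.6048 205.413 ]
```

View pics/w1.png

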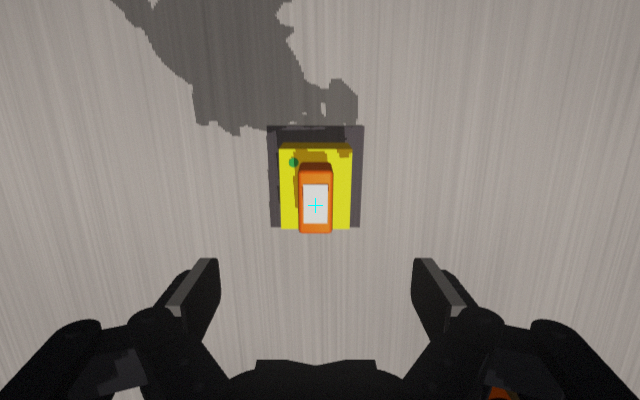

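The wrist view shows the plug label centred at (315,204), on the projected mark (315.6,205.4), with matching yaw. Descend and grip.

```bash
python3 -m handwheel '[{"translation":[0,0,0.025],"angular":[0,0,0],"hand":0},{"translation":[0,0,0.025],"angular":[0,0,0],"hand":0},{"translation":[0,0,0.025],"angular":[0,0,0],"hand":0},{"translation":[0,0,0.025],"angular":[0,0,0],"hand":0},{"translation":[0,0,0.017],"angular":[0,0,0],"hand":0},{"translation":[0,0,0],"angular":[0,0,0],"hand":0}]'
python3 -m handwheel '[{"translation":[0,0,0],"angular":[0,0,0],"hand":1},{"translation":[0,0,0],"angular":[0,0,0],"hand":1},{"translation":[0,0,0],"angular":[0,0,0],"hand":1},{"translation":[0,0,0],"angular":[0,0,0],"hand":1},{"translation":[0,0,0],"angular":[0,0,0],"hand":1},{"translation":[0,0,0],"angular":[0,0,0],"hand":1},{"translation":[0,0,0],"angular":[0,0,0],"hand":1},{"translation":[0,0,0],"angular":[0,0,0],"hand":1}]' 60
```

```text
clock: 3.53
position: [0.4408, -0.2964, 0.0503]
ee_rot: [-0.004, 0.713, 0.701, -0.0]
contact_force: [-1.3, 0.6, 0.4]
width: 0.0852
gripper_force: 0.0
clock: 4.2
position: [0.4449, -0.3005, 0.0549]
ee_rot: [0.002, 0.713, 0.701, 0.001]
contact_force: [1.3, 1.6, 7.1]
width: 0.0249
gripper_force: 60.2
```

```bash
python3 -m handwheel '[{"translation":[0,0,0],"angular":[0,0,0],"hand":1},{"translation":[0,0,0],"angular":[0,0,0],"hand":1}]'
python3 -m handwheel '[{"translation":[0,0,-0.008],"angular":[0,0,0],"hand":1},{"translation":[0,0,-0.008],"angular":[0,0,0],"hand":1},{"translation":[0,0,-0.008],"angular":[0,0,0],"hand":1},{"translation":[0,0,-0.008],"angular":[0,0,0],"hand":1},{"translation":[0,0,-0.008],"angular":[0,0,0],"hand":1},{"translation":[0,0,0],"angular":[0,0,0],"hand":1}]'
```

```text
clock: 4.37
position: [0.4449, -0.3005, 0.0549]
ee_rot: [0.002, 0.713, 0.701, 0.001]
contact_force: [1.3, 0.8, 6.7]
width: 0.0251
gripper_force: 60.2
clock: 4.87
position: [0.4432, -0.3002, 0.0953]
ee_rot: [0.0, 0.713, 0.701, -0.001]
contact_force: [0.1, -1.2, -0.3]
width: 0.0252
gripper_force: 60.2
```

```bash
python3 -m handwheel '[{"translation":[0,0,-0.02],"angular":[0,0,0],"hand":1},{"translation":[0,0,-0.02],"angular":[0,0,0],"hand":1},{"translation":[0,0,-0.02],"angular":[0,0,0],"hand":1},{"translation":[0,0,0],"angular":[0,0,0],"hand":1}]'
python3 - <<'E'
from h import *
rel([.480,.307,.16],18.5)
st=manip.get_state();im=manip.get_image("wrist");C=cam("wrist",st)
A=rot(st["ee_rot"]);
# predicted plug outline: origin at tool offset (dx,0,.010)
from itertools import product
for dx,col in((-.006,(0,255,255)),(0,(0,255,0))):
    o=st["position"]+A.apply([dx,0,.010])
    for a,b,c in product((-.013,.013),(-.025,.025),(0,.036)):
        u=proj(C,o+A.apply([b,a,-c]))[0];cv2.circle(im,(int(round(u[0])),int(round(u[1]))),2,col,-1)
cv2.imwrite("pics/w2.png",im[:,:,::-1])
E
```

```text
clock: 5.2
position: [0.4445, -0.3012, 0.157]
ee_rot: [0.003, 0.713, 0.701, -0.0]
contact_force: [1.0, 0.2, -0.7]
width: 0.0252
gripper_force: 60.3
t5.20 [ 0.4445 -0.3012  0.157 ] shift mm now [608.7478  24.9957  -5.473 ] after turn [565.543  226.6733  -3.0068] turn [  0.1653   0.2738 -19.4914] F [ 0.9748  0.209  -0.6616] w 0.0252 g 60.3
```

View pics/w2.png

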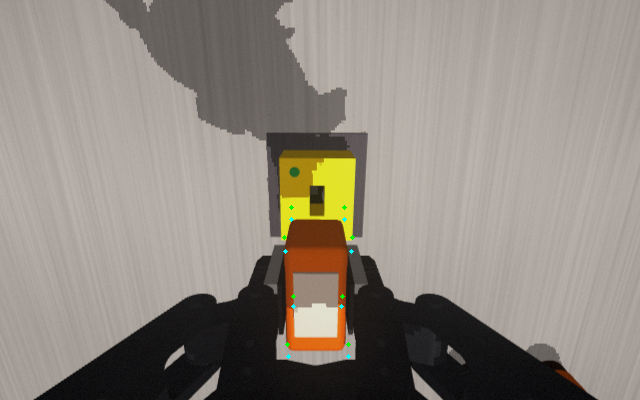

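The plug hangs free in the grip (top face rows 248–350), sitting about 4.5 mm toward tool -x; socket slot at (317,195) is empty. Carrying to the holder.

```bash
python3 -m handwheel '[{"translation":[0.025,0.001,0],"angular":[0,0,0],"hand":1},{"translation":[0.038,0.0015,0],"angular":[0,0,0],"hand":1},{"translation":[0.038,0.0015,0],"angular":[0,0,0],"hand":1},{"translation":[0.038,0.0015,0],"angular":[0,0,0],"hand":1},{"translation":[0.038,0.0015,0],"angular":[0,0,0],"hand":1},{"translation":[0.038,0.0015,0],"angular":[0,0,0],"hand":1},{"translation":[0.038,0.0015,0],"angular":[0,0,0],"hand":1},{"translation":[0.038,0.0015,0],"angular":[0,0,0],"hand":1},{"translation":[0.038,0.0015,0],"angular":[0,0,0],"hand":1},{"translation":[0.038,0.0015,0],"angular":[0,0,0],"hand":1}]' >/dev/null
python3 -m handwheel '[{"translation":[0.038,0.0015,0],"angular":[0,0,0],"hand":1},{"translation":[0.038,0.0015,0],"angular":[0,0,0],"hand":1},{"translation":[0.038,0.0015,0],"angular":[0,0,0],"hand":1},{"translation":[0.038,0.0015,0],"angular":[0,0,0],"hand":1},{"translation":[0.038,0.0015,0],"angular":[0,0,0],"hand":1},{"translation":[0.036,0.0015,0],"angular":[0,0,0],"hand":1},{"translation":[0.02,0.0005,0],"angular":[0,0,-6.5],"hand":1},{"translation":[0,0,0],"angular":[0,0,-6.5],"hand":1},{"translation":[0,0,0],"angular":[0,0,-6.5],"hand":1},{"translation":[0,0,0],"angular":[0,0,0],"hand":1}]'
python3 -c "
from h import *
rel([.4786,.3113,.16],18.5)"
```

```text
clock: 6.92
position: [0.4768, 0.3123, 0.1516]
ee_rot: [-0.001, 0.583, 0.812, -0.002]
contact_force: [0.2, 0.5, -1.9]
width: 0.0253
gripper_force: 60.2
t6.92 [0.4768 0.3123 0.1516] shift mm now [-1.5602  1.3045 -8.4424] after turn [-1.5467  1.3457 -8.4385] turn [-0.2477  0.0644  0.1743] F [ 0.1532  0.465  -1.9382] w 0.0253 g 60.2
```

```bash
python3 -m handwheel '[{"translation":[-0.0015,0.001,0.012],"angular":[0,0,0],"hand":1},{"translation":[0,0,0.012],"angular":[0,0,0],"hand":1},{"translation":[0,0,0.012],"angular":[0,0,0],"hand":1},{"translation":[0,0,0.012],"angular":[0,0,0],"hand":1},{"translation":[0,0,0],"angular":[0,0,0],"hand":1},{"translation":[0,0,0],"angular":[0,0,0],"hand":1}]'
python3 - <<'E'
from h import *
rel([.4786,.3113,.052],18.5)
im=manip.get_image("wrist");cv2.imwrite("pics/w3.png",im[:,:,::-1])
E
```

```text
clock: 7.42
position: [0.4787, 0.3105, 0.1043]
ee_rot: [-0.001, 0.585, 0.811, -0.002]
contact_force: [0.3, 0.0, -1.2]
width: 0.0251
gripper_force: 60.2
t7.42 [0.4787 0.3105 0.1043] shift mm now [ 0.8006  0.3343 52.3051] after turn [ 0.7667  0.1537 52.3065] turn [-0.1999  0.0365 -0.1396] F [ 0.2792  0.0037 -1.2252] w 0.0251 g 60.2
```

View pics/w3.png

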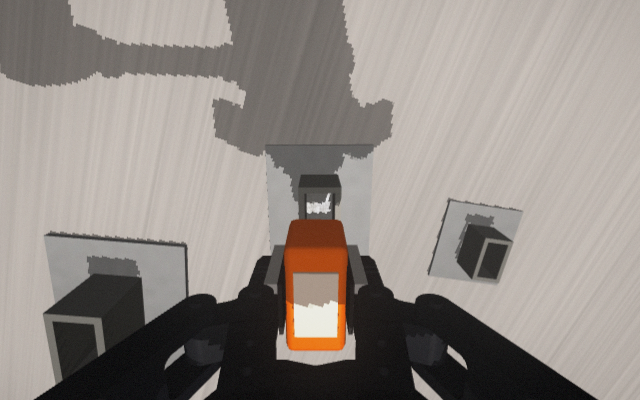

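The plug (316) is centred on the middle holder's column (319) with parallel edges. Lowering it in.

```bash
python3 -m handwheel '[{"translation":[0.0005,0,0.01],"angular":[0,0,0],"hand":1},{"translation":[0,0,0.01],"angular":[0,0,0],"hand":1},{"translation":[0,0,0.01],"angular":[0,0,0],"hand":1},{"translation":[0,0,0.01],"angular":[0,0,0],"hand":1},{"translation":[0,0,0.007],"angular":[0,0,0],"hand":1},{"translation":[0,0,0],"angular":[0,0,0],"hand":1}]'
python3 -m handwheel '[{"translation":[0,0,0.003],"angular":[0,0,0],"hand":1},{"translation":[0,0,0.002],"angular":[0,0,0],"hand":1},{"translation":[0,0,0],"angular":[0,0,0],"hand":1}]'
```

```text
clock: 7.97
position: [0.4782, 0.3113, 0.0563]
ee_rot: [-0.001, 0.584, 0.812, -0.002]
contact_force: [-0.7, 0.5, -1.0]
width: 0.0252
gripper_force: 60.2
clock: 8.22
position: [0.4797, 0.3121, 0.0534]
ee_rot: [-0.0, 0.584, 0.812, 0.0]
contact_force: [-0.1, -0.5, -1.9]
width: 0.0251
gripper_force: 60.2
```

```bash
python3 -m handwheel '[{"translation":[0,0,0.002],"angular":[0,0,0],"hand":1},{"translation":[0,0,0],"angular":[0,0,0],"hand":1},{"translation":[0,0,0],"angular":[0,0,0],"hand":1}]'
```

```text
clock: 8.47
position: [0.48, 0.3122, 0.052]
ee_rot: [0.0, 0.584, 0.812, 0.001]
contact_force: [0.6, 0.2, -0.2]
width: 0.0248
gripper_force: 60.2
```

```bash
python3 -m handwheel '[{"translation":[0,0,0.002],"angular":[0,0,0],"hand":1},{"translation":[0,0,0],"angular":[0,0,0],"hand":1}]'
python3 -m handwheel '[{"translation":[0,0,0],"angular":[0,0,0],"hand":0},{"translation":[0,0,0],"angular":[0,0,0],"hand":0},{"translation":[0,0,0],"angular":[0,0,0],"hand":0},{"translation":[0,0,0],"angular":[0,0,0],"hand":0},{"translation":[0,0,0],"angular":[0,0,0],"hand":0},{"translation":[0,0,-0.01],"angular":[0,0,0],"hand":0},{"translation":[0,0,-0.03],"angular":[0,0,0],"hand":0},{"translation":[0,0,-0.04],"angular":[0,0,0],"hand":0},{"translation":[0,0,-0.04],"angular":[0,0,0],"hand":0},{"translation":[0,0,0],"angular":[0,0,0],"hand":0}]'
python3 - <<'E'
from h import *
from itertools import product
rel([.587,.0125,.17],81)
im=manip.get_image("side");C=cam("side");A=R.from_euler("z",18.5,degrees=True)
for a,b,c in product((-.013,.013),(-.025,.025),(0,.036)):
    u=proj(C,np.array([.48,.307,.042])+A.apply([a,b,c]))[0];im[int(round(u[1])),int(round(u[0]))]=(0,255,255)
cv2.imwrite("pics/s4.png",cv2.resize(im[140:220,180:270],None,fx=6,fy=6,interpolation=cv2.INTER_NEAREST)[:,:,::-1])
E
```

```text
clock: 8.63
position: [0.48, 0.3122, 0.0519]
ee_rot: [0.0, 0.584, 0.812, 0.001]
contact_force: [-3.1, -2.1, 12.4]
width: 0.0248
gripper_force: 61.8
clock: 9.47
position: [0.4843, 0.3144, 0.1785]
ee_rot: [0.004, 0.584, 0.812, 0.007]
contact_force: [0.9, 0.1, 0.1]
width: 0.0854
gripper_force: 0.0
t9.47 [0.4843 0.3144 0.1785] shift mm now [-318.9299    1.4396    7.8007] after turn [-148.6884 -282.1327    8.4911] turn [  0.9049   0.3911 -62.491 ] F [0.8514 0.1479 0.07  ] w 0.0854 g 0.0
```

View pics/s4.png

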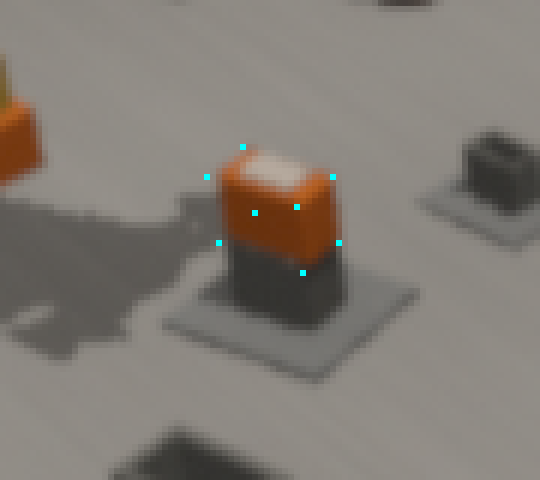

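The plug stands upright, seated on the rim of the middle holder, close to its predicted outline, and fingers are clear. Now over to the knob.

```bash
python3 -m handwheel '[{"translation":[0,0,0],"angular":[0,0,-6.9],"hand":0},{"translation":[0,0,0],"angular":[0,0,-6.9],"hand":0},{"translation":[0,0,0],"angular":[0,0,-6.9],"hand":0},{"translation":[0,0,0],"angular":[0,0,-6.9],"hand":0},{"translation":[0,0,0],"angular":[0,0,-6.9],"hand":0},{"translation":[0,0,0],"angular":[0,0,-6.9],"hand":0},{"translation":[0,0,0],"angular":[0,0,-6.9],"hand":0},{"translation":[0,0,0],"angular":[0,0,-6.9],"hand":0},{"translation":[0,0,0],"angular":[0,0,-6.9],"hand":0},{"translation":[0,0,0],"angular":[0,0,0],"hand":0}]' >/dev/null
python3 -m handwheel '[{"translation":[-0.0165,-0.031,0.001],"angular":[0,0,0],"hand":0},{"translation":[-0.0165,-0.031,0.001],"angular":[0,0,0],"hand":0},{"translation":[-0.0165,-0.031,0.001],"angular":[0,0,0],"hand":0},{"translation":[-0.0165,-0.031,0.001],"angular":[0,0,0],"hand":0},{"translation":[-0.0165,-0.031,0.001],"angular":[0,0,0],"hand":0},{"translation":[-0.0165,-0.031,0.001],"angular":[0,0,0],"hand":0},{"translation":[-0.0165,-0.031,0.001],"angular":[0,0,0],"hand":0},{"translation":[-0.0165,-0.031,0.001],"angular":[0,0,0],"hand":0},{"translation":[-0.0165,-0.034,0],"angular":[0,0,0],"hand":0},{"translation":[0,0,0],"angular":[0,0,0],"hand":0}]' >/dev/null
python3 -m handwheel '[{"translation":[0,0,0],"angular":[0,0,0],"hand":0},{"translation":[0,0,0],"angular":[0,0,0],"hand":0}]' >/dev/null
python3 - <<'E'
from h import *
rel([.588,.0125,.068],81.07)
st=manip.get_state();im=manip.get_image("wrist");C=cam("wrist",st)
hsv=cv2.cvtColor(im,cv2.COLOR_RGB2HSV);m=cv2.inRange(hsv,(0,150,80),(8,255,255));n,l,s,c=cv2.connectedComponentsWithStats(m);i=1+s[1:,4].argmax()
print(s[i],c[i],"pred",proj(C,[.588,.0125,.098]),"at",back(C,c[i],.098))
cv2.imwrite("pics/w5.png",im[:,:,::-1])
E
```

```text
t11.35 [0.5793 0.0098 0.1609] shift mm now [-8.3185  4.013  92.8906] after turn [-8.1795  3.9947 92.9037] turn [ 0.0442 -0.1126 -0.6246] F [-0.7092 -0.0331  1.1159] w 0.0851 g 0.0
[ 302  208   41   40 1262] [322.2274 228.1521] pred [[321.1851 230.3189]] at [[0.5866 0.0134 0.098 ]]
```

View pics/w5.png

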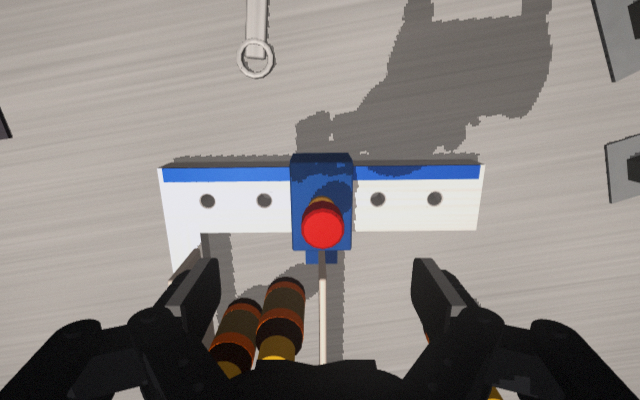

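The knob is at (322,228), i.e. (0.587, 0.013), between the fingers; bottles lie at (240,330) and (280,320), to the lower left. I'll check bottle clearance and descend half-closed.

```bash
python3 - <<'E'
from h import *
C=cam("top");A=R.from_euler("z",-8.93,degrees=True)
for u in((342,143),(364,133),(268,110)):
    p=back(C,u,.106)[0];print(p,"rail frame",A.inv().apply(p-[.5885,.012,0]))
E
python3 -m handwheel '[{"translation":[-0.007,0.004,0],"angular":[0,0,-0.6],"hand":0.4},{"translation":[0,0,0],"angular":[0,0,0],"hand":0.4},{"translation":[0,0,0],"angular":[0,0,0],"hand":0.4},{"translation":[0,0,0],"angular":[0,0,0],"hand":0.4}]' 
python3 -c "
from h import *
rel([.587,.013,.068],81.07)"
```

```text
[ 0.6878 -0.0416  0.106 ] rail frame [ 0.1064 -0.0375  0.106 ]
[ 0.7102 -0.0876  0.106 ] rail frame [ 0.1357 -0.0795  0.106 ]
[0.7594 0.1164 0.106 ] rail frame [0.1526 0.1296 0.106 ]
clock: 11.73
position: [0.5875, 0.0133, 0.1615]
ee_rot: [-0.0, 0.076, 0.997, 0.0]
contact_force: [0.3, 0.2, 0.3]
width: 0.0511
gripper_force: 0.0
t11.73 [0.5875 0.0133 0.1615] shift mm now [ 0.4435 -0.4    93.542 ] after turn [ 0.4587 -0.3969 93.5419] turn [ 0.0029 -0.0102  0.2067] F [0.3269 0.2366 0.3161] w 0.0511 g 0.0
```

```bash
python3 -m handwheel '[{"translation":[0,0,0.015],"angular":[0,0,0],"hand":0.4},{"translation":[0,0,0.015],"angular":[0,0,0],"hand":0.4},{"translation":[0,0,0.015],"angular":[0,0,0],"hand":0.4},{"translation":[0,0,0.015],"angular":[0,0,0],"hand":0.4},{"translation":[0,0,0.015],"angular":[0,0,0],"hand":0.4},{"translation":[0,0,0.01],"angular":[0,0,0],"hand":0.4},{"translation":[0,0,0.008],"angular":[0,0,0],"hand":0.4},{"translation":[0,0,0],"angular":[0,0,0],"hand":0.4},{"translation":[0,0,0],"angular":[0,0,0],"hand":0.4}]' 
python3 -c "
from h import *
rel([.587,.013,.068],81.07)"
```

```text
clock: 12.48
position: [0.5876, 0.0125, 0.0685]
ee_rot: [-0.0, 0.077, 0.997, 0.0]
contact_force: [0.2, 0.2, -0.5]
width: 0.0513
gripper_force: 0.0
t12.48 [0.5876 0.0125 0.0685] shift mm now [0.6825 0.438  0.5199] after turn [0.6836 0.4365 0.5197] turn [ 0.0041 -0.0162  0.1341] F [ 0.2266  0.1905 -0.5286] w 0.0513 g 0.0
```

```bash
python3 -m handwheel '[{"translation":[0,0,0],"angular":[0,0,0],"hand":1},{"translation":[0,0,0],"angular":[0,0,0],"hand":1},{"translation":[0,0,0],"angular":[0,0,0],"hand":1},{"translation":[0,0,0],"angular":[0,0,0],"hand":1},{"translation":[0,0,0],"angular":[0,0,0],"hand":1},{"translation":[0,0,0],"angular":[0,0,0],"hand":1}]' 60
python3 -m handwheel '[{"translation":[0,0,-0.004],"angular":[0,0,0],"hand":1},{"translation":[0,0,-0.004],"angular":[0,0,0],"hand":1},{"translation":[0,0,-0.003],"angular":[0,0,0],"hand":1},{"translation":[0,0,-0.002],"angular":[0,0,0],"hand":1},{"translation":[0,0,0],"angular":[0,0,0],"hand":1},{"translation":[0,0,0],"angular":[0,0,0],"hand":1}]'
```

```text
clock: 12.98
position: [0.5883, 0.0124, 0.069]
ee_rot: [0.001, 0.077, 0.997, 0.0]
contact_force: [1.6, 0.6, 0.7]
width: 0.0279
gripper_force: 59.0
clock: 13.48
position: [0.5882, 0.0124, 0.0813]
ee_rot: [0.001, 0.077, 0.997, 0.0]
contact_force: [5.1, 1.7, -6.7]
width: 0.0281
gripper_force: 59.5
```

Lift force 6.7 N at +12.3 mm, so the plunger is at about 0.018, clear. Sliding along rail +y, which is tool +y.

```bash
python3 -m handwheel '[{"translation":[0,0.003,0],"angular":[0,0,0],"hand":1},{"translation":[0,0.005,0],"angular":[0,0,0],"hand":1},{"translation":[0,0.006,0],"angular":[0,0,0],"hand":1},{"translation":[0,0.006,0],"angular":[0,0,0],"hand":1},{"translation":[0,0.006,0],"angular":[0,0,0],"hand":1},{"translation":[0,0.006,0],"angular":[0,0,0],"hand":1},{"translation":[0,0.006,0],"angular":[0,0,0],"hand":1},{"translation":[0,0.006,0],"angular":[0,0,0],"hand":1},{"translation":[0,0.006,0],"angular":[0,0,0],"hand":1},{"translation":[0,0,0],"angular":[0,0,0],"hand":1}]'
python3 -m handwheel '[{"translation":[0,0,0],"angular":[0,0,0],"hand":1}]' >/dev/null
python3 -c "
from h import *
rel([.5882+.05*.1552,.0124+.05*.9879,.0813],81.07)"
```

```text
clock: 14.32
position: [0.5959, 0.0613, 0.0811]
ee_rot: [0.0, 0.076, 0.997, -0.001]
contact_force: [5.0, -0.5, -6.7]
width: 0.0281
gripper_force: 59.7
t14.40 [0.5959 0.0613 0.0811] shift mm now [ 0.0361  0.5337 -0.2067] after turn [ 0.0378  0.5338 -0.2062] turn [-0.0564  0.0649  0.1573] F [ 4.8274 -0.1054 -6.2863] w 0.0280 g 59.7
```

```bash
python3 -m handwheel '[{"translation":[0,0.0005,0],"angular":[0,0,0],"hand":1},{"translation":[0,0,0.003],"angular":[0,0,0],"hand":1},{"translation":[0,0,0.003],"angular":[0,0,0],"hand":1},{"translation":[0,0,0.003],"angular":[0,0,0],"hand":1},{"translation":[0,0,0.003],"angular":[0,0,0],"hand":1},{"translation":[0,0,0],"angular":[0,0,0],"hand":1},{"translation":[0,0,0],"angular":[0,0,0],"hand":1}]'
```

```text
clock: 14.98
position: [0.596, 0.0613, 0.07]
ee_rot: [0.001, 0.077, 0.997, -0.001]
contact_force: [3.9, -3.3, 0.3]
width: 0.0279
gripper_force: 60.4
```

The knob is down past rail-top level with near-zero force, so the pin is in the hole. Pressing home.

```bash
python3 -m handwheel '[{"translation":[0,0,0.002],"angular":[0,0,0],"hand":1},{"translation":[0,0,0.002],"angular":[0,0,0],"hand":1},{"translation":[0,0,0.002],"angular":[0,0,0],"hand":1},{"translation":[0,0,0],"angular":[0,0,0],"hand":1},{"translation":[0,0,0],"angular":[0,0,0],"hand":1}]'
python3 -m handwheel '[{"translation":[0,0,0.001],"angular":[0,0,0],"hand":1},{"translation":[0,0,0.001],"angular":[0,0,0],"hand":1},{"translation":[0,0,0],"angular":[0,0,0],"hand":1},{"translation":[0,0,0],"angular":[0,0,0],"hand":1}]'
```

```text
clock: 15.4
position: [0.596, 0.0619, 0.0643]
ee_rot: [0.001, 0.077, 0.997, -0.0]
contact_force: [4.1, -3.6, 3.8]
width: 0.0282
gripper_force: 60.8
clock: 15.73
position: [0.5962, 0.0622, 0.0642]
ee_rot: [0.001, 0.077, 0.997, 0.0]
contact_force: [0.5, -3.0, 14.9]
width: 0.0279
gripper_force: 61.8
```

Hard stop: force jumped 3.8→14.9 N with no travel, 4.8 mm below the spring's rest height (nominally 6 mm), consistent with home. One final look before hand-in.

Run:
```python
from h import *
im=manip.get_image("side");cv2.imwrite("pics/s6.png",cv2.resize(im[110:310,190:450],None,fx=3,fy=3,interpolation=cv2.INTER_CUBIC)[:,:,::-1])
rel([.596,.0618,.064],81.07)
```

```text
t15.78 [0.5962 0.0622 0.0642] shift mm now [ 0.1233 -0.398   0.1679] after turn [ 0.1218 -0.3983  0.1684] turn [0.0138 0.1701 0.1386] F [ 0.2689 -2.9899 15.639 ] w 0.0282 g 61.8
```

View pics/s6.png

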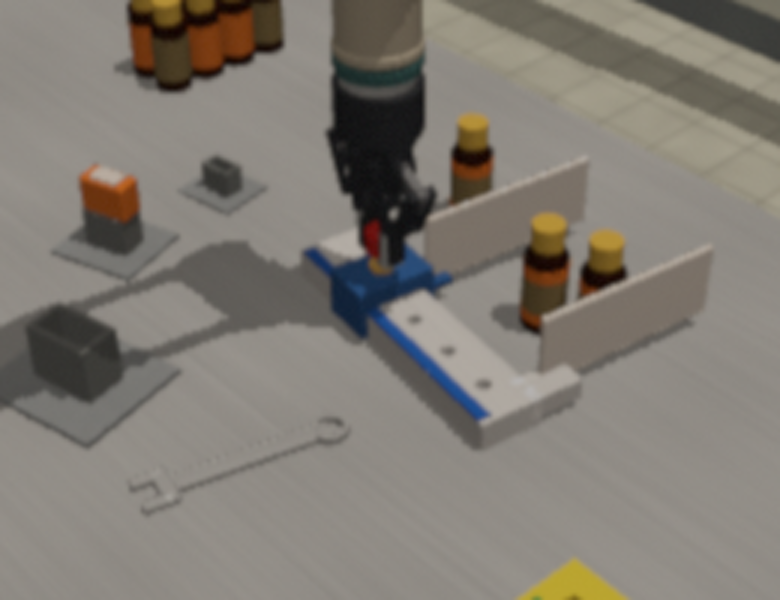

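The plug stands in the holder (110,205), the guide is one hole along with three holes now open on the lane side, the bottles and wrench are undisturbed, and the knob is held down. Handing in.

```bash
python3 -c "
from rig import manip
print(manip.sign_off())"
```

```text
the job is handed in; nothing more can be done
None
```

I handed the job in at about 16 s: the plug stands in the grey holder, the guide is at the next hole, and the knob is still held pressed down with about 15 N. The bottles and wrench look untouched, and no verdict came back.

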